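# Tip chopped vegetables from a scoop tray into a baking tray

## Task

Lift the green scoop tray of vegetable chunks by its bow, keeping it level, and set it down with its open front lip resting over the rim of the black baking tray, all four chunks still on it, and let go. Then take it by its straight end handle and tip it there so that all four chunks slide into the baking tray, without touching the chunks with the gripper, and put the empty scoop down flat on the worktop, right way up and clear of the baking tray. Do not push the baking tray away or disturb the lemon and the tomato in front of the bread bin.

Things in the scene. Friction and masses are not known exactly. Their poses are not given: they have to be found in the camera images.
- scoop: Green plastic prep scoop, 0.2 kg, its open front first turned to -y within 0.4 rad. Origin: centre of the underside of its tray part; z up, +x to the front. Tray part 180 long (x), 92 wide (y), floor 4 thick, side walls 4 thick to z = 32, back wall at x = -90 to z = 52, no front wall. A bow rises from the side walls at x = -14; a straight handle sticks out behind. Balances under the bow.
- bow (a point): Middle of the bow's grey top bar: 68 long along the scoop's y, 14 wide along the scoop's x, 14 high. At scoop (-14, 0, 110). Axes as the scoop's. Free space below it, 75 down to the chunks.
- handle (a point): Grip point on the grey straight end handle, a bar along the scoop's x from scoop x = -88 to -186, 18 wide along the scoop's y, 14 high. At scoop (-145, 0, 45). Axes as the scoop's.
- lip (a point): Middle of the open front edge, on top of the floor, at scoop (90, 0, 4). Axes as the scoop's. The floor behind it is slippery: chunks stay put up to 0.2 rad of tilt, start to slide between 0.27 and 0.4 rad, and are off at once at 0.7 rad. With the lip on the baking tray's rim and the back edge on the worktop the scoop leans back about 0.15 rad.
- baking_tray: Black rectangular baking tray, loose, about 0.4 kg, lying flat. Origin at the centre of its underside; x along its long side. Outside of its wall 228 (x) by 142 (y), walls 6 thick and 22 high, floor 2 thick; the rolled rim looks a little wider (241 by 156). It lies with its long side along the worktop (its x within 0.15 rad of world +y), so a short side faces the scoop.
- carrot_1: Orange carrot chunk, a round stub 26 in diameter, 24 high, 20 g, standing in the scoop. The body's origin is the centre of its foot face and turns with it as it tumbles.
- carrot_2: Second orange carrot chunk, the same. The body's origin is the centre of its foot face and turns with it as it tumbles.
- potato_1: Cream potato chunk, a rounded block 28 x 25 x 24 high, 20 g, in the scoop. The body's origin is the centre of its foot face and turns with it as it tumbles.
- potato_2: Second cream potato chunk, the same. The body's origin is the centre of its foot face and turns with it as it tumbles.
- lemon: Yellow lemon, 72 x 55 x 56 high. A bystander: leave it where it stands. Origin at the centre of its underside.
- tomato: Red tomato in front of the bread bin, 62 across, 61 high. A bystander: leave it where it stands. Origin at the centre of its underside.

How it is judged:
By the outcome, as a careful person would: the job done as asked, in the order asked, and still so for the second after the job is handed in, with the robot touching nothing.
It also fails if it takes over 61 s, if anything falls off the work surface, if the arm or the gripper's body presses on something with over 40 N, if the wrist force passes 120 N, or if a joint passes its speed limit or range.

## Robot

A 6-joint arm with a two-finger parallel gripper is mounted at the origin on a cart in front of the work surface, level with it; the furniture and walls round the work are solid. World frame = base frame: x ahead of the robot, y to its left, z up, the work surface at z = 0. Lengths are in m, angles in rad, forces in N, time in s.
With the tool pointing down it reaches from about 0.25 to 0.725 m from the base axis. Payload 4 kg.
Tool frame: the origin (TCP) lies at the very end of the fingers, on their centre line; the grasp point (between the pads) lies 19 mm behind it; z points along the fingers, y is the line along which they close (so a half turn about z gives the same grasp; the last joint's range is limited). The gripper opens to 85 mm and grips with 20 to 120 N. Pads are 22 mm wide; open, the fingers measure 114 mm over their backs; the gripper's body (76 mm by 85 mm) begins 54 mm behind the grasp point. The pads swing forward as they close: fully open they stand 13 mm farther back than shut.
Start: joints at [1.145, 0.241, 0.005, 1.335, 0, 1.571], TCP at [0.207, 0.455, 0.203] pointing down, gripper open.
Joint ranges: [-2.72, 2.72], [-1.05, 1.87], [-1.09, 1.28], [-1.99, 2.15], [-1.42, 1.44], [-3.14, 3.14]. Speed limits (rad/s): [2.79, 2.79, 3.14, 3.14, 3.14, 3.14].

## Interface

Orientations are given as a unit quaternion [x, y, z, w].
In Python, from workcell import bot, vision, workorder gives the robot as it stands.
- The arm moves only by the shell command python3 -m creep 'ROWS' [OPENING]. ROWS is JSON, a list of rows, each a list of 2 entries, a list of its own where there are three numbers: the shift along the tool's x, y, z in mm, then the turn, a rotation vector about the tool's x, y, z in rad. In form: [[[dx, dy, dz], [wx, wy, wz]], ...]. A call has 1 to 12 rows; each row shifts and turns the commanded pose from where the row before left it, along the tool's axes as they then stand; what a row does not reach is not made up. A row lasts 1/8 s, in which the tool goes at most 62.5 mm and 10.7 degrees, less where a joint would pass 70% of its speed; a pose out of reach is approached as far as the arm can. A call is refused whole if a number of a shift passes 62.5 or a number of a turn 0.188, either way. A call with a gripper value outside its range is refused whole. OPENING is the finger opening in mm, from 0 to 85.4, set as the call begins (- or left out, the last holds). The fingers move at their own pace and stop on an object; the grip force is fixed at half the most. Time passes only in rows, so rows that do not move let the fingers close. It gives the time, the measured TCP pose, the force, the opening and the grip force at its end, in the units of the state.
- bot.get_obs(): the state, without advancing time (a new reading comes with each control period).
- vision.camera(name): name is "scene" or "top" or "wrist"; returns a dict with "image" (480x640x3 uint8, blue, green, red), "z_map" (480x640 float32, m along the optical axis (not along the pixel's ray), 0 where there is no reading), "K" (3x3 intrinsics, pixels), "rvec" (rotation vector, rad) and "tvec" (3), from world to camera coordinates, as OpenCV has them; the wrist camera has in their place "tool_from_camera" (4x4, takes a point from camera to tool coordinates, whose origin is the TCP and whose axes are the flange's). Camera axes: x right, y down, z forward; pixel columns grow to the right and rows downward; lengths in m; the calibration is good to about 2 mm. A picture is of the moment at which its call begins: read the wrist's pose just before it.
- workorder.job_done(): hands the job in; it is judged then, once.
Trained networks look in a picture, given as the dict that the camera call returned (one of the last four; its "shot" number tells which), for a name from the list of things; names that differ only in an ending like _2 or _b are one class to them, and where a whole thing is asked for, a point or a joint stands for the part that bears it (a point fixed in the world has none). Each returns a list of dicts, best first, with "score" (0 to 1); they miss things now and then, are a little off and sometimes report something else, mostly with a low value. They report only what shows in the picture. A call takes as long as a camera call.
- vision.spot_in(picture, query): "position" ([column, row] in pixels, amid what is visible of it).
- vision.place_of(picture, query): "position" ([column, row] in pixels: a listed point, or the origin of a listed thing).
The state is a dict: "clock": time; "joint_pos": joint angles; "joint_vel": joint speeds; "tau": joint torques, N m; "eef_pos": TCP position; "tool_rot": TCP orientation; "ft_force": force on the tool from outside, world axes, zero at the start; "ft_torque": the same for the moment, N m; "grip_width": finger opening in m; "grasp_force": force on a finger pad.
Only numpy, scipy, OpenCV 4.12 (cv2) and the standard library are available. Lean on these libraries where they do the work, as an engineer would, in place of code of your own. Each camera call takes 0.05 s, during which the arm holds its last target. There are 200 camera calls.

## Working session

There is one attempt and no reset: what is moved stays moved. The work goes in short steps, Python scripts to look and compute and a shell command to move; the robot and the scene stay as the last step left them, time stands still between calls to the robot, and variables do not carry over. Pictures are saved under pics/ and viewed, at most 10 in all, crops included, and the job is handed in when it is done.

```bash
mkdir -p pics; ls
cat > h.py <<'E'
import numpy as np, cv2
from scipy.spatial.transform import Rotation as R
from workcell import bot, vision, workorder
def cam(name):
    o=bot.get_obs(); p=vision.camera(name)
    if name=='wrist':
        T=np.eye(4);T[:3,:3]=R.from_quat(o['tool_rot']).as_matrix();T[:3,3]=o['eef_pos']
        p['W']=T@p['tool_from_camera']
    else:
        E=np.eye(4);E[:3,:3]=cv2.Rodrigues(np.array(p['rvec'],float))[0];E[:3,3]=np.ravel(p['tvec'])
        p['W']=np.linalg.inv(E)
    return p
def ray(p,uv):
    K=np.array(p['K']);d=np.linalg.inv(K)@[uv[0],uv[1],1];return p['W'][:3,3],p['W'][:3,:3]@d
def atz(p,uv,z):
    o,d=ray(p,uv);return o+d*(z-o[2])/d[2]
def depth(p,uv):
    u,v=int(round(uv[0])),int(round(uv[1]));w=p['z_map'][max(0,v-1):v+2,max(0,u-1):u+2];w=w[w>0]
    if len(w)==0:return None
    o,d=ray(p,uv);return o+d*np.median(w)
def cloud(p):
    z=p['z_map'];v,u=np.nonzero(z>0);K=np.array(p['K']);d=np.linalg.inv(K)@np.stack([u,v,np.ones(len(u))])
    return (p['W'][:3,:3]@(d*z[v,u])).T+p['W'][:3,3],u,v
E
cat > a.py <<'E'
from h import *
np.set_printoptions(precision=3,suppress=True)
print(bot.get_obs())
for n in ['top','scene']:
    p=cam(n);cv2.imwrite(f'pics/{n}0.png',p['image'])
    print(n,p['W'][:3,3])
    for q,z in dict(scoop=0,bow=.11,handle=.045,lip=.004,baking_tray=0,carrot_1=.004,potato_1=.004,lemon=0,tomato=0).items():
        for r in vision.place_of(p,q)[:3]:
            print(q,round(r['score'],2),np.array(r['position']),atz(p,r['position'],z),depth(p,r['position']))
E
python3 a.py
```

```text
pics
{'clock': 0.0, 'joint_pos': array([1.145, 0.241, 0.004, 1.335, 0.   , 1.571]), 'joint_vel': array([-0.001, -0.   , -0.002, -0.001,  0.001, -0.002]), 'tau': array([  0.003, -37.232,  25.241,   0.017,   0.   ,  -0.   ]), 'eef_pos': array([0.206, 0.455, 0.202]), 'tool_rot': array([ 0.211,  0.977, -0.001, -0.   ]), 'ft_force': array([-0.963,  0.577, -0.526]), 'ft_torque': array([ 0.035,  0.007, -0.032]), 'grasp_force': 0.0, 'grip_width': 0.08532121446407887}
top [0.368 0.256 1.285]
scoop 0.65 [289.4 276.6] [0.504 0.308 0.   ] [0.504 0.308 0.003]
bow 0.61 [282.6 273.3] [0.499 0.318 0.11 ] [0.499 0.317 0.115]
handle 0.73 [227.  262.7] [0.532 0.443 0.045] [0.531 0.442 0.053]
lip 0.64 [330.1 289.9] [0.472 0.216 0.004] [0.472 0.216 0.001]
baking_tray 0.91 [436.2 270.1] [ 0.514 -0.027  0.   ] [ 0.514 -0.027  0.001]
carrot_1 0.47 [273.3 288.1] [0.478 0.344 0.004] [0.476 0.343 0.029]
carrot_1 0.46 [300.7 273.1] [0.511 0.282 0.004] [0.508 0.282 0.029]
potato_1 0.65 [279.3 267.1] [0.526 0.33  0.004] [0.522 0.329 0.031]
potato_1 0.49 [298.1 291.2] [0.47  0.288 0.004] [0.468 0.288 0.028]
scene 
[... 195 characters left out ...]
 [0.482 0.318 0.115]
handle 0.52 [289.4 293.1] [0.449 0.172 0.045] [0.475 0.221 0.004]
lip 0.83 [288.  292.8] [0.473 0.224 0.004] [0.473 0.223 0.004]
baking_tray 0.57 [391.6 360.9] [ 0.521 -0.018  0.   ] [ 0.518 -0.02   0.004]
baking_tray 0.45 [274.4 280.1] [0.474 0.281 0.   ] [0.469 0.272 0.007]
carrot_1 0.76 [291.4 276.2] [0.506 0.268 0.004] [0.506 0.268 0.004]
carrot_1 0.55 [265.  267.1] [0.477 0.329 0.004] [0.463 0.298 0.026]
potato_1 0.74 [271.6 278.4] [0.469 0.284 0.004] [0.464 0.273 0.013]
potato_1 0.73 [288.1 259.9] [0.531 0.326 0.004] [0.523 0.31  0.015]
lemon 0.87 [382.5 267. ] [0.683 0.194 0.   ] [0.673 0.183 0.01 ]
tomato 0.85 [409.7 282.2] [0.691 0.122 0.   ] [0.667 0.099 0.023]
```

View pics/top0.png

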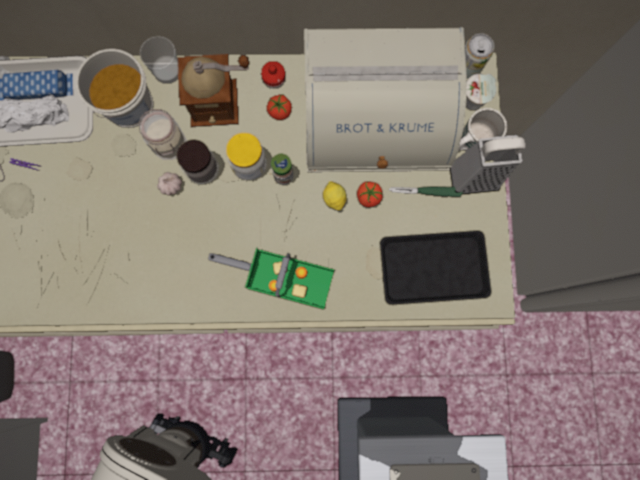

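View pics/scene0.png

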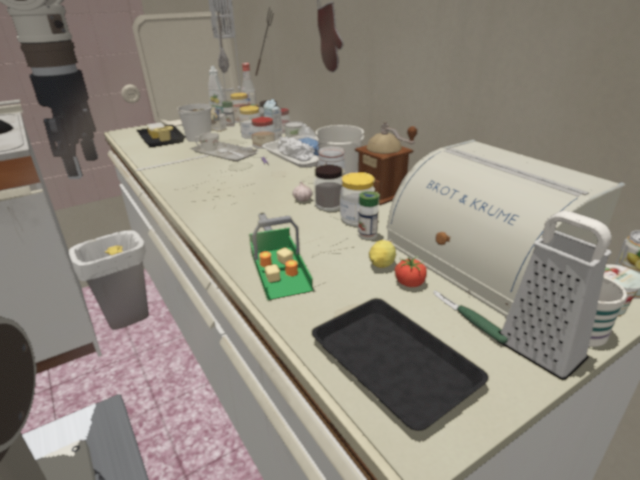

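Top view: the scoop is at (289,277) with its handle to the left, the baking tray at (436,268), the lemon at (335,195) and the tomato at (370,194). The scene view agrees. I'll refine the scoop yaw and fit the tray's rim.

```bash
cat > b.py <<'E'
from h import *
np.set_printoptions(precision=4,suppress=True)
p=cam('top');c,u,v=cloud(p);im=p['image'][v,u].astype(int)
m=(abs(c[:,0]-.514)<.13)&(abs(c[:,1]+.027)<.18)&(im.max(1)<60)&(c[:,2]>-.01)
print('tray',m.sum(),cv2.minAreaRect(c[m][:,:2].astype(np.float32)), np.percentile(c[m][:,2],[5,50,95]))
m=(im[:,1]>im[:,2]+30)&(im[:,1]>im[:,0]+20)&(abs(c[:,0]-.5)<.12)&(abs(c[:,1]-.31)<.15)
print('scoop',m.sum(),cv2.minAreaRect(c[m][:,:2].astype(np.float32)))
g=(abs(c[:,0]-.5)<.1)&(abs(c[:,1]-.318)<.06)&(c[:,2]>.095)&(c[:,2]<.13)
print('bow',g.sum(),cv2.minAreaRect(c[g][:,:2].astype(np.float32)),c[g].mean(0))
for n in('lemon','tomato'):
    for r in vision.place_of(p,n)[:1]: print(n,r['score'],atz(p,r['position'],0))
E
python3 b.py
```

```text
tray 6888 ((0.5188175439834595, -0.019686870276927948), (0.15126554667949677, 0.23615838587284088), 3.3162715435028076) [-0.0008  0.004   0.0222]
scoop 2626 ((0.496722936630249, 0.3059157133102417), (0.1792360097169876, 0.09147387742996216), 74.0661849975586)
bow 255 ((0.4998977780342102, 0.31954601407051086), (0.014429112896323204, 0.09094320237636566), 74.87265014648438) [0.4993 0.3192 0.1147]
lemon 0.97 [0.6873 0.2102 0.    ]
tomato 0.71 [0.6878 0.1272 0.    ]
```

```bash
python3 -m creep '[[[-30,0,0],[0,0,0]],[[-45,0,0],[0,0,0]],[[-45,0,0],[0,0,0]],[[-45,0,0],[0,0,0]],[[-45,0,0],[0,0,0]],[[-45,0,0],[0,0,0]],[[-40,0,0],[0,0,0]],[[-28,0,0],[0,0,0]],[[0,-3,0],[0,0,-0.155]],[[0,0,0],[0,0,0]],[[0,0,0],[0,0,0]]]' 50
cat > w.py <<'E'
from h import *
import sys
np.set_printoptions(precision=4,suppress=True)
p=cam('wrist');o=bot.get_obs();print(o['clock'],o['eef_pos'],o['tool_rot'],o['joint_pos'])
r=R.from_quat(o['tool_rot']).as_matrix();print(r)
cv2.imwrite(f'pics/{sys.argv[1]}.png',p['image'])
for a in sys.argv[2:]:
    q,z=a.split(':')
    for d in vision.place_of(p,q)[:2]:
        w=atz(p,d['position'],float(z));print(q,d['score'],d['position'],w,depth(p,d['position']),'tool mm',1e3*r.T@(w-o['eef_pos']))
E
python3 w.py w1 bow:.11 scoop:0 handle:.045 lip:.004
```

```text
clock: 2.52
eef_pos: [0.4992, 0.3194, 0.203]
tool_rot: [0.136, 0.991, 0.0, -0.0]
ft_force: [0.9, -0.2, -0.2]
grip_width: 0.0499
grasp_force: 0.0
2.575 [0.4992 0.3195 0.2031] [0.1355 0.9908 0.     0.    ] [0.5694 0.4281 0.2713 1.414  0.     0.8412]
[[-0.9633  0.2685  0.0001]
 [ 0.2685  0.9633  0.0001]
 [-0.      0.0001 -1.    ]]
bow 0.72 [322.0, 239.5] [0.5001 0.3206 0.11  ] [0.4982 0.3211 0.1166] tool mm [-0.5984  1.2515 93.0781]
scoop 0.86 [305.5, 211.9] [0.4966 0.3039 0.    ] [0.4959 0.3043 0.0039] tool mm [ -1.7273 -15.7202 203.0768]
scoop 0.54 [270.9, 377.7] [0.686  0.2039 0.    ] [0.6608 0.217  0.0362] tool mm [-211.0245  -61.2913  203.0819]
handle 0.6 [458.2, 218.7] [0.5333 0.4454 0.045 ] [0.5311 0.4433 0.0516] tool mm [  0.9668 130.3878 158.088 ]
lip 0.59 [221.4, 208.3] [0.4683 0.22   0.004 ] [0.4685 0.2196 0.0027] tool mm [   3.0185 -104.1441  199.0698]
```

```bash
python3 -m creep '[[[0,1,25],[0,0,0]],[[0,0,30],[0,0,0]],[[0,0,30],[0,0,0]],[[0,0,20],[0,0,0]],[[0,0,6],[0,0,0]],[[0,0,0],[0,0,0]]]' 50
python3 -m creep '[[[0,0,0],[0,0,0]],[[0,0,0],[0,0,0]],[[0,0,0],[0,0,0]],[[0,0,0],[0,0,0]],[[0,0,0],[0,0,0]],[[0,0,0],[0,0,0]],[[0,0,0],[0,0,0]]]' 0
python3 -m creep '[[[0,0,-3],[0,0,0]],[[0,0,-6],[0,0,0]],[[0,0,-10],[0,0,0]],[[0,0,-12],[0,0,0]],[[0,0,-15],[0,0,0]],[[0,0,-9],[0,0,0]],[[0,0,-5],[0,0,0]],[[0,0,0],[0,0,0]]]'
python3 - <<'E'
from h import *
p=cam('scene');cv2.imwrite('pics/s2.png',cv2.resize(p['image'][120:440,160:560],None,fx=2,fy=2)[:600,:800])
E
```

```text
clock: 3.52
eef_pos: [0.4997, 0.3203, 0.0921]
tool_rot: [0.135, 0.991, -0.0, -0.0]
ft_force: [-0.6, -0.0, 0.6]
grip_width: 0.0499
grasp_force: 0.0
clock: 4.4
eef_pos: [0.4997, 0.3202, 0.092]
tool_rot: [0.135, 0.991, -0.0, -0.0]
ft_force: [1.0, 0.8, 0.2]
grip_width: 0.0001
grasp_force: 0.0
clock: 5.4
eef_pos: [0.4999, 0.3203, 0.1524]
tool_rot: [0.135, 0.991, 0.0, 0.0]
ft_force: [-0.4, -0.0, 0.0]
grip_width: 0.0002
grasp_force: 0.0
```

View pics/s2.png

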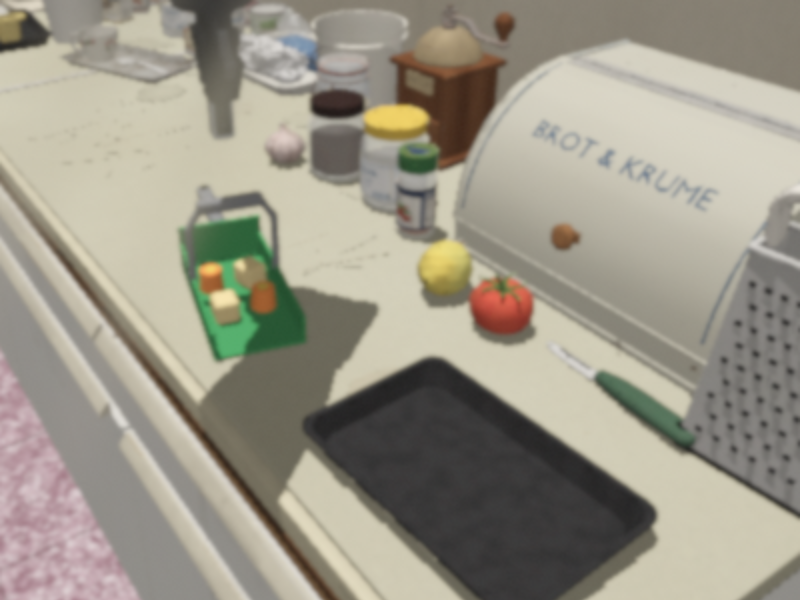

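The grasp missed: the fingers shut on nothing, and the tips at (220,130) look higher above the bow (235,200) than the stated TCP. I'll measure where the tips really are.

Run:
```python
from h import *
np.set_printoptions(precision=4,suppress=True)
o=bot.get_obs();T=o['eef_pos'];print(T,o['joint_pos'])
p=cam('scene');Wi=np.linalg.inv(p['W']);q=np.array(p['K'])@(Wi[:3,:3]@T+Wi[:3,3]);print('TCP px',q[:2]/q[2])
for n in('scene','top'):
    p=cam(n);c,u,v=cloud(p)
    m=(np.linalg.norm(c[:,:2]-T[:2],axis=1)<.06)&(c[:,2]>.13)&(c[:,2]<.4)
    print(n,m.sum());
    if m.sum():
        s=c[m];print(np.percentile(s[:,2],[0,1,5,20,50]));l=s[s[:,2]<s[:,2].min()+.02];print('low',l.mean(0),l.min(0),l.max(0))
    for r in vision.place_of(p,'bow')[:1]: print('bow',r,atz(p,r['position'],.11),depth(p,r['position']))
p=cam('wrist');cv2.imwrite('pics/w3.png',p['image'])
c,u,v=cloud(p);d=np.linalg.norm(c[:,:2]-T[:2],axis=1)
print('wrist cam',p['W'][:3,3],p['z_map'].min(),p['z_map'].max())
```

```text
[0.4996 0.3201 0.1518] [0.5698 0.4508 0.1728 1.2932 0.     0.8406]
TCP px [271.2482 201.7506]
scene 3555
[0.1805 0.1881 0.2103 0.2753 0.334 ]
low [0.4963 0.3116 0.1912] [0.4875 0.3034 0.1805] [0.5095 0.3302 0.2002]
bow {'position': [275.4, 224.3], 'score': 0.94} [0.497  0.3044 0.11  ] [0.5    0.3104 0.1065]
top 0
wrist cam [0.4265 0.34   0.3221] 0.0 1.0391454
```

View pics/w3.png

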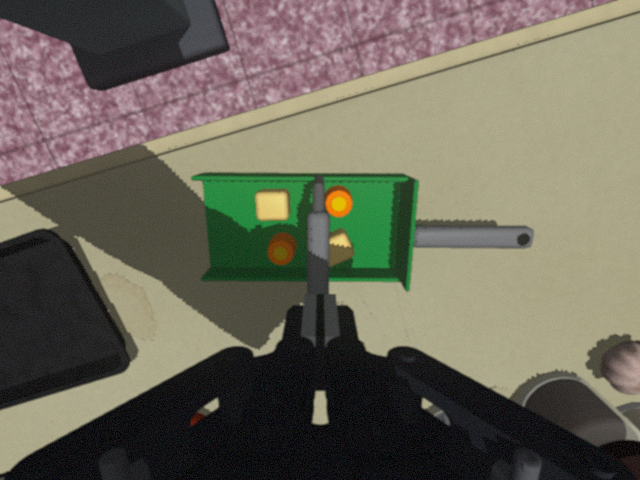

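The wrist view shows the bow centred at (318,240) between the shut fingers, whose tips are at (320,297), so only the height is off. The scene cloud puts the tips about 28 mm above the reported TCP. I'll cross-check with the wrist camera's depth.

Run:
```python
from h import *
np.set_printoptions(precision=4,suppress=True)
o=bot.get_obs();r=R.from_quat(o['tool_rot']).as_matrix()
p=cam('wrist')
for uv in [(311,300),(330,300),(312,310),(329,310),(311,335),(330,335),(320,250),(220,190)]:
    w=depth(p,uv);print(uv,w,None if w is None else 1e3*r.T@(w-o['eef_pos']))
print(p['tool_from_camera'])
```

```text
(311, 300) [0.4873 0.3193 0.1895] [ 11.5788  -3.9378 -37.899 ]
(330, 300) [0.4893 0.3268 0.1896] [ 11.6299   3.8455 -38.0045]
(312, 310) [0.4872 0.32   0.1987] [ 11.8284  -3.334  -47.1413]
(329, 310) [0.4892 0.3262 0.1983] [ 11.5985   3.2197 -46.6978]
(311, 335) [0.4873 0.32   0.2165] [ 11.7456  -3.3    -64.9839]
(330, 335) [0.4893 0.3261 0.2161] [ 11.4651   3.1153 -64.5216]
(320, 250) [0.4902 0.3224 0.1164] [ 9.5863 -0.1978 35.1572]
(220, 190) [0.4468 0.2416 0.0039] [ 29.698  -89.5064 147.6768]
[[ 0.0001 -0.9558 -0.2941  0.0758]
 [ 1.      0.      0.0001 -0.0004]
 [-0.0001 -0.2941  0.9558 -0.1705]
 [ 0.      0.      0.      1.    ]]
```

Both cameras agree: the real fingertips sit about 30 mm behind the reported TCP. I'll go 30 mm deeper from here on.

```bash
python3 -m creep '[[[0,0,0],[0,0,0]],[[0,0,0],[0,0,0]],[[0,0,0],[0,0,0]],[[0,0,15],[0,0,0]],[[0,0,25],[0,0,0]],[[0,0,25],[0,0,0]],[[0,0,18],[0,0,0]],[[0,0,8],[0,0,0]],[[0,0,0],[0,0,0]]]' 50
python3 -m creep '[[[0,0,0],[0,0,0]],[[0,0,0],[0,0,0]],[[0,0,0],[0,0,0]],[[0,0,0],[0,0,0]],[[0,0,0],[0,0,0]],[[0,0,0],[0,0,0]]]' 0
```

```text
clock: 6.92
eef_pos: [0.4991, 0.3198, 0.0601]
tool_rot: [0.135, 0.991, -0.001, -0.001]
ft_force: [0.5, -0.3, 0.1]
grip_width: 0.0501
grasp_force: 0.0
clock: 7.68
eef_pos: [0.5003, 0.3203, 0.0619]
tool_rot: [0.135, 0.991, 0.0, 0.001]
ft_force: [-0.8, -1.3, 5.0]
grip_width: 0.0129
grasp_force: 61.5
```

```bash
python3 -m creep '[[[0,0,-2],[0,0,0]],[[0,0,-5],[0,0,0]],[[0,0,-8],[0,0,0]],[[0,0,-10],[0,0,0]],[[0,0,-10],[0,0,0]],[[0,0,-10],[0,0,0]],[[0,0,-8],[0,0,0]],[[0,0,-5],[0,0,0]],[[0,0,-2],[0,0,0]],[[0,0,0],[0,0,0]]]'
cat > s.py <<'E'
from h import *
np.set_printoptions(precision=4,suppress=True)
o=bot.get_obs();print(o['clock'],o['eef_pos'],o['ft_force'])
p=cam('wrist');c,u,v=cloud(p);im=p['image'][v,u].astype(int)
g=(im[:,1]>im[:,2]+30)&(im[:,1]>im[:,0]+20)&(np.linalg.norm(c[:,:2]-o['eef_pos'][:2],axis=1)<.2)
r=R.from_quat(o['tool_rot']).as_matrix();t=(c-o['eef_pos'])@r   # tool coords
f=t[g];zm=np.median(f[:,2])
for _ in range(4):
    k=abs(f[:,2]-(np.c_[f[:,:2],np.ones(len(f))]@np.linalg.lstsq(np.c_[f[:,:2],np.ones(len(f))],f[:,2],rcond=None)[0] if _ else zm))<(.012 if _<2 else .005)
    f=f[k];a=np.linalg.lstsq(np.c_[f[:,:2],np.ones(len(f))],f[:,2],rcond=None)[0]
n=r@np.array([-a[0],-a[1],1]);n=-n/np.linalg.norm(n)
print('floor pts',len(f),'plane',a,'normal world',n,'lip tool y',f[:,1].min(),'floor z below tcp',a[2])
E
python3 s.py
python3 - <<'E'
from h import *
p=cam('scene');cv2.imwrite('pics/s4.png',cv2.resize(p['image'][120:440,160:560],None,fx=2,fy=2)[:600,:800])
E
```

```text
clock: 8.93
eef_pos: [0.4996, 0.3201, 0.1209]
tool_rot: [0.135, 0.991, -0.0, -0.0]
ft_force: [0.4, 0.8, -3.2]
grip_width: 0.013
grasp_force: 60.4
8.925 [0.4996 0.3201 0.1209] [ 0.3511  0.7977 -3.1961]
floor pts 19291 plane [-0.0001  0.0021  0.0582] normal world [0.0008 0.0021 1.    ] lip tool y -0.10401150862587472 floor z below tcp 0.05821884896411924
```

View pics/s4.png

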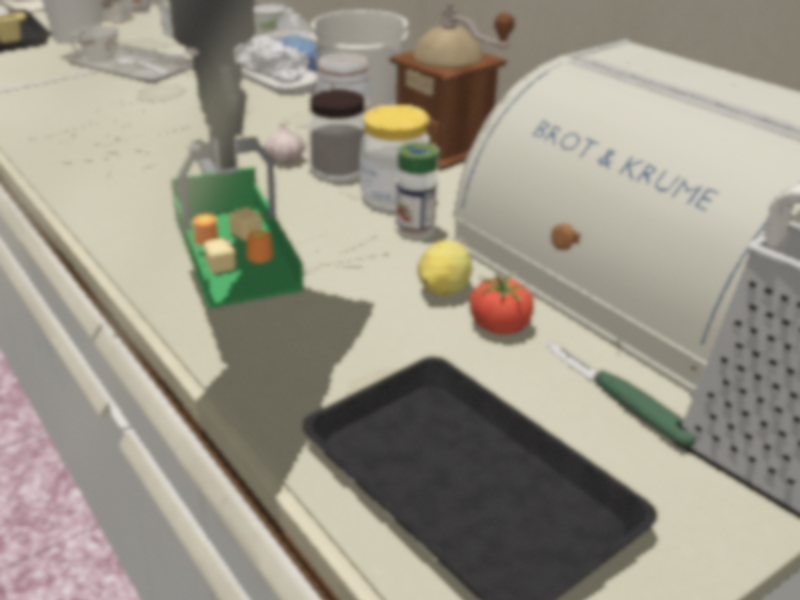

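Held level with all four chunks on board. I'll carry it over the rim.

```bash
python3 -m creep '[[[-2,-6,0],[0,0,0]],[[-4,-12,0],[0,0,0]],[[-5,-16,0],[0,0,0]],[[-6,-18,0],[0,0,0]],[[-6,-18,0],[0,0,0]],[[-6,-18,0],[0,0,0]],[[-6,-16,0],[0,0,0]],[[-5,-14,0],[0,0,0]],[[-3,-8,0],[0,0,0]],[[-1,-5,0],[0,0,0]],[[0,0,0],[0,0,-0.02]],[[0,0,0],[0,0,-0.048]]]'
python3 -m creep '[[[0,0,0],[0,0,-0.06]],[[0,0,0],[0,0,-0.06]],[[0,0,0],[0,0,-0.06]],[[0,0,0],[0,0,-0.05]],[[0,0,0],[0,0,-0.03]],[[0,0,0],[0,0,0]],[[0,0,0],[0,0,0]]]'
python3 s.py; python3 b.py|head -1;python3 w.py w5 lip:.06 baking_tray:0
```

```text
clock: 10.52
eef_pos: [0.507, 0.1827, 0.121]
tool_rot: [0.1, 0.995, 0.0, -0.0]
ft_force: [0.6, 0.2, -3.2]
grip_width: 0.0127
grasp_force: 60.4
clock: 11.4
eef_pos: [0.507, 0.1823, 0.121]
tool_rot: [-0.029, 1.0, 0.0, -0.0]
ft_force: [-0.1, -0.1, -3.9]
grip_width: 0.0133
grasp_force: 60.4
11.4 [0.507  0.1823 0.121 ] [-0.0987 -0.1074 -3.8878]
floor pts 19733 plane [0.     0.0016 0.0581] normal world [-0.0001  0.0016  1.    ] lip tool y -0.10467141373408019 floor z below tcp 0.05814844895544462
tray 3569 ((0.5211329460144043, -0.06342365592718124), (0.15084810554981232, 0.14897805452346802), 3.26507306098938) [-0.0009  0.0041  0.0224]
11.65 [0.5071 0.1822 0.121 ] [-0.0285  0.9996  0.     -0.    ] [ 0.3449  0.365  -0.0412  1.1646  0.      0.2878]
[[-0.9984 -0.057  -0.    ]
 [-0.057   0.9984  0.    ]
 [ 0.      0.     -1.    ]]
lip 0.68 [166.6, 247.9] [0.5102 0.0775 0.06  ] [0.5092 0.0788 0.0631] tool mm [   2.8033 -104.683    61.0101]
lip 0.32 [324.7, 339.2] [0.575  0.1896 0.06  ] [0.5033 0.1837 0.1755] tool mm [-68.2157   3.5967  61.0107]
baking_tray 0.63 [82.5, 226.5] [ 0.5157 -0.018   0.    ] [ 0.515  -0.0166  0.0022] tool mm [   2.815  -200.3717  121.0093]
```

```bash
python3 -m creep '[[[0,0,0],[0.02,0,0]],[[0,0,0],[0.035,0,0]],[[0,0,0],[0.035,0,0]],[[0,0,0],[0.03,0,0]],[[0,0,0],[0.015,0,0]],[[0,1,5],[0,0,0]],[[0,1.3,10],[0,0,0]],[[0,1.3,10],[0,0,0]],[[0,1.3,10],[0,0,0]],[[0,1,6],[0,0,0]],[[0,0.4,3],[0,0,0]],[[0,0,0],[0,0,0]]]'
python3 -m creep '[[[0,0.2,1.5],[0,0,0]],[[0,0.2,1.5],[0,0,0]],[[0,0,0],[0,0,0]]]'
```

```text
clock: 13.25
eef_pos: [0.507, 0.1825, 0.0764]
tool_rot: [-0.029, 0.997, -0.067, 0.002]
ft_force: [-0.2, -0.7, -2.0]
grip_width: 0.0129
grasp_force: 60.4
clock: 13.62
eef_pos: [0.507, 0.1825, 0.0735]
tool_rot: [-0.029, 0.997, -0.067, 0.002]
ft_force: [0.3, 0.6, -2.6]
grip_width: 0.0127
grasp_force: 60.4
```

```bash
python3 -m creep '[[[0,0.1,1],[0,0,0]],[[0,0,0],[0,0,0]]]'; python3 -m creep '[[[0,0.1,1],[0,0,0]],[[0,0,0],[0,0,0]]]'; python3 s.py
```

```text
clock: 13.88
eef_pos: [0.507, 0.1824, 0.0725]
tool_rot: [-0.029, 0.997, -0.067, 0.002]
ft_force: [1.3, -0.5, -1.9]
grip_width: 0.0132
grasp_force: 60.4
clock: 14.12
eef_pos: [0.5072, 0.1827, 0.0718]
tool_rot: [-0.029, 0.997, -0.067, 0.002]
ft_force: [-0.6, 1.3, -0.6]
grip_width: 0.0125
grasp_force: 60.7
14.125 [0.5072 0.1827 0.0718] [-0.5521  1.3349 -0.607 ]
floor pts 19826 plane [-0.0006  0.004   0.0582] normal world [-0.0078  0.1379  0.9904] lip tool y -0.10487365994532696 floor z below tcp 0.05816045755305826
```

```bash
python3 -m creep '[[[0,0,0],[0,0,0]],[[0,0,0],[0,0,0]],[[0,0,0],[0,0,0]],[[0,0,-8],[0,0,0]],[[0,0,-20],[0,0,0]],[[0,0,-22],[0,0,0]],[[0,0,-10],[0,0,0]],[[0,30,0],[0,0,0]],[[0,40,0],[0,0,0]],[[0,40,0],[0,0,0]],[[0,21,0],[0,0,0]]]' 50
python3 -m creep '[[[0,0,0],[0,0,-0.157]],[[0,0,0],[0,0,-0.157]],[[0,0,0],[0,0,-0.157]],[[0,0,0],[0,0,-0.157]],[[0,0,0],[0,0,-0.157]],[[0,0,0],[0,0,-0.157]],[[0,0,0],[0,0,-0.157]],[[0,0,0],[0,0,-0.157]],[[0,0,0],[0,0,-0.157]],[[0,0,0],[0,0,-0.157]],[[0,0,0],[0,0,0]],[[0,0,0],[0,0,0]]]'
python3 w.py w6 handle:.037 bow:.119 lip:.026 carrot_1:.02 potato_1:.02
python3 - <<'E'
from h import *
p=cam('scene');cv2.imwrite('pics/s6.png',cv2.resize(p['image'][120:440,160:560],None,fx=2,fy=2)[:600,:800])
E
```

```text
clock: 15.55
eef_pos: [0.4987, 0.3216, 0.1127]
tool_rot: [-0.029, 0.997, -0.068, 0.002]
ft_force: [0.1, -0.4, 0.2]
grip_width: 0.0496
grasp_force: 0.0
clock: 17.05
eef_pos: [0.4992, 0.3197, 0.1133]
tool_rot: [0.724, -0.686, 0.049, 0.046]
ft_force: [-1.3, 0.3, -0.2]
grip_width: 0.0501
grasp_force: 0.0
17.1 [0.4992 0.3198 0.1134] [ 0.7244 -0.686   0.0491  0.0464] [ 0.633   0.535   0.1982  1.308  -0.1133 -0.988 ]
[[ 0.0539 -0.9985  0.0076]
 [-0.9894 -0.0544 -0.1346]
 [ 0.1348 -0.0003 -0.9909]]
handle 0.75 [291.5, 77.4] [0.5242 0.1965 0.037 ] [0.5243 0.1962 0.0357] tool mm [113.0122 -18.2218  92.4535]
handle 0.57 [316.9, 243.6] [0.5011 0.3092 0.037 ] [0.5011 0.3081 0.0436] tool mm [ 0.3291 -1.2697 77.1186]
bow 0.91 [318.8, 7.5] [0.5059 0.1896 0.119 ] [0.5057 0.1926 0.1256] tool mm [129.9015   0.409   11.9908]
bow 0.58 [292.4, 76.5] [0.5164 0.2191 0.119 ] [0.5237 0.1957 0.0362] tool mm [101.2987 -11.7237   8.1028]
carrot_1 0.85 [351.5, 81.5] [0.4824 0.1922 0.02  ] [0.4834 0.1964 0.035 ] tool mm [112.7458  23.79   109.5625]
potato_1 0.73 [293.1, 78.1] [0.5246 0.1922 0.02  ] [0.5232 0.1965 0.0356] tool mm [115.0499 -18.3355 109.8874]
```

View pics/s6.png

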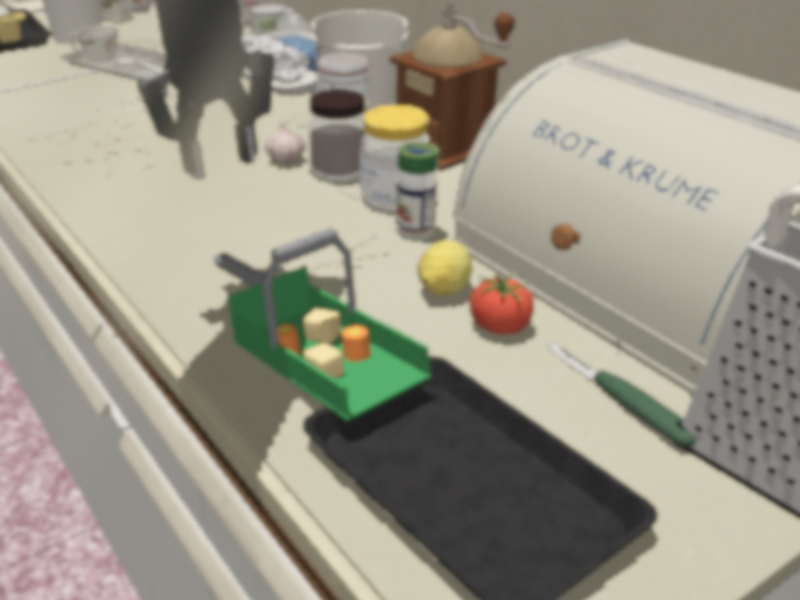

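View pics/w6.png

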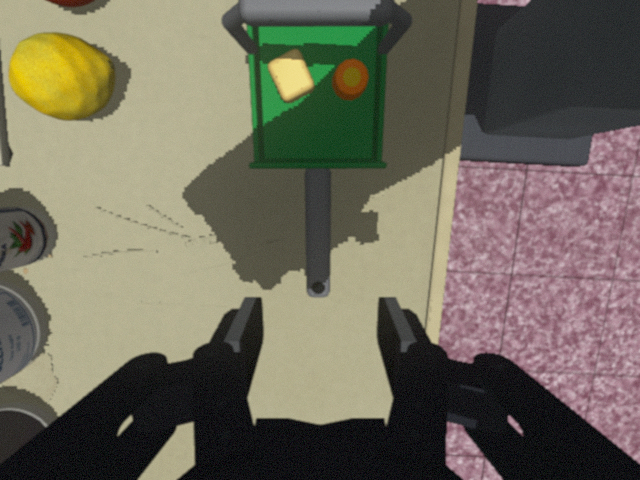

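The scoop's lip rests over the rim near (350,410) in the scene crop, with all four chunks aboard. In the wrist view the handle lies straight between the open fingers at (317,240). Now I'll grip the handle.

```bash
python3 -m creep '[[[0,-1,20],[0,0,0]],[[0,0,35],[0,0,0]],[[0,0,30],[0,0,0]],[[0,0,20],[0,0,0]],[[0,0,10],[0,0,0]],[[0,0,5],[0,0,0]],[[0,0,2],[0,0,0]],[[0,0,0],[0,0,0]]]'
python3 -m creep '[[[0,0,0],[0,0,0]],[[0,0,0],[0,0,0]],[[0,0,0],[0,0,0]],[[0,0,0],[0,0,0]],[[0,0,0],[0,0,0]],[[0,0,0],[0,0,0]]]' 0
```

```text
clock: 18.4
eef_pos: [0.5016, 0.3041, -0.0069]
tool_rot: [0.725, -0.685, 0.049, 0.046]
ft_force: [0.3, 0.2, 0.4]
grip_width: 0.0503
grasp_force: 0.0
clock: 19.15
eef_pos: [0.5014, 0.3041, -0.0071]
tool_rot: [0.725, -0.685, 0.049, 0.046]
ft_force: [-0.6, 0.7, 4.8]
grip_width: 0.0166
grasp_force: 60.0
```

```bash
python3 -m creep '[[[0,0,-4],[0,0,0]],[[0,0,-6],[0,-0.02,0]],[[0.3,0,-11],[0,-0.05,0]],[[0.7,0,-17],[0,-0.08,0]],[[0.7,0,-17],[0,-0.08,0]],[[0.7,0,-17],[0,-0.08,0]],[[0,0,0],[0,0,0]]]'
python3 w.py w7 | tail -4 ; python3 b.py | head -1
```

```text
clock: 20.02
eef_pos: [0.5018, 0.3016, 0.0651]
tool_rot: [0.723, -0.685, -0.063, -0.061]
ft_force: [0.4, -0.8, -2.8]
grip_width: 0.0169
grasp_force: 59.1
20.075 [0.5013 0.3022 0.0643] [ 0.7234 -0.6849 -0.0631 -0.0599] [ 0.4518  0.4471 -0.0898  0.9658  0.1605 -1.1681]
[[ 0.0537 -0.9985 -0.0093]
 [-0.9834 -0.0545  0.1731]
 [-0.1733 -0.0002 -0.9849]]
tray 6114 ((0.5180838108062744, -0.005307421088218689), (0.15228095650672913, 0.2660338878631592), 3.506272077560425) [-0.0008  0.0039  0.0219]
```

```bash
python3 -m creep '[[[0.7,0,-17],[0,-0.08,0]],[[0.7,0,-17],[0,-0.08,0]],[[0.7,0,-17],[0,-0.08,0]],[[0.7,0,-17],[0,-0.08,0]],[[0.7,0,-17],[0,-0.08,0]],[[0.7,0,-17],[0,-0.08,0]],[[0.7,0,-17],[0,-0.08,0]],[[0.5,0,-13],[0,-0.06,0]],[[0,0,0],[0,0,0]],[[0,0,0],[0,0,0]],[[0,0,0],[0,0,0]],[[0,0,0],[0,0,0]]]'
python3 - <<'E'
from h import *
np.set_printoptions(precision=3,suppress=True)
o=bot.get_obs();print(o['joint_pos'],R.from_quat(o['tool_rot']).as_matrix()[:,2])
p=cam('scene');cv2.imwrite('pics/s8.png',cv2.resize(p['image'][120:440,160:560],None,fx=2,fy=2)[:600,:800])
E
```

```text
clock: 21.72
eef_pos: [0.5042, 0.243, 0.179]
tool_rot: [0.671, -0.633, -0.281, -0.266]
ft_force: [0.2, -0.7, -2.0]
grip_width: 0.0171
grasp_force: 59.3
[ 0.013  0.371 -0.149  1.096  0.793 -1.635] [-0.041  0.712 -0.701]
```

View pics/s8.png

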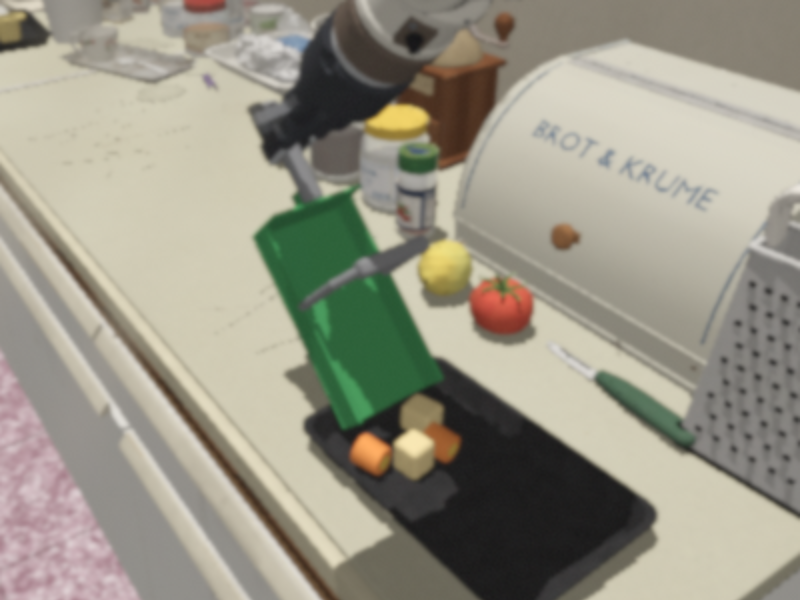

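All four chunks lie in the baking tray around (410,445) in the crop. I'll back the scoop out up-slope, level it and carry it back.

```bash
python3 -m creep '[[[-15,0,0],[0,0,0]],[[-30,0,0],[0,0,0]],[[-35,0,0],[0,0,0]],[[-35,0,0],[0,0,0]],[[-25,0,0],[0,0,0]],[[0,0,0],[0,0.06,0]],[[0,0,0],[0,0.12,0]],[[0,0,0],[0,0.12,0]],[[0,0,0],[0,0.12,0]],[[0,0,0],[0,0.12,0]],[[0,0,0],[0,0.12,0]],[[0,0,0],[0,0.13,0]]]'
python3 w.py w9
```

```text
clock: 23.28
eef_pos: [0.4984, 0.3417, 0.2808]
tool_rot: [0.727, -0.687, -0.001, -0.002]
ft_force: [-0.4, -0.0, -1.9]
grip_width: 0.0172
grasp_force: 59.1
23.325 [0.4973 0.3449 0.2795] [ 0.7284 -0.6852 -0.0011 -0.0008] [ 0.6051  0.4492  0.4993  1.6198  0.0025 -1.0268]
[[ 0.0611 -0.9981 -0.0005]
 [-0.9981 -0.0611  0.0026]
 [-0.0027  0.0003 -1.    ]]
```

```bash
python3 -m creep '[[[-20,0,10],[0,0,0]],[[-30,0,25],[0,0,0]],[[-25,0,35],[0,0,0]],[[-10,0,40],[0,0,0]],[[0,0,40],[0,0,0]],[[0,0,35],[0,0,0]],[[0,0,25],[0,0,0]],[[0,0,10],[0,0,0]],[[0,0,0],[0,0,0]],[[0,0,0],[0,0,0]]]'
python3 - <<'E'
exec(open('s.py').read())
w=c[g];print('green world',w.min(0),w.max(0));fl=f@r.T+o['eef_pos'];print('floor top z',np.percentile(fl[:,2],[5,50,95]))
E
```

```text
clock: 24.58
eef_pos: [0.495, 0.4271, 0.061]
tool_rot: [0.727, -0.687, -0.002, -0.003]
ft_force: [-0.7, 0.1, -0.4]
grip_width: 0.017
grasp_force: 59.1
24.575 [0.495  0.4271 0.061 ] [-0.6514  0.0681 -0.3782]
floor pts 34190 plane [ 0.005  -0.0016 -0.0029] normal world [ 0.0001 -0.0122  0.9999] lip tool y -0.0421133240742451 floor z below tcp -0.0029369865017182546
green world [ 0.4223  0.2963 -0.0004] [0.5464 0.373  0.113 ]
floor top z [0.0615 0.0628 0.064 ]
```

```bash
python3 -m creep '[[[0,0,12],[0,0.01,0]],[[0,0,16],[0,0,0]],[[0,0,14],[0,0,0]],[[0,0,8],[0,0,0]],[[0,0,4],[0,0,0]],[[0,0,2],[0,0,0]],[[0,0,0],[0,0,0]]]'
python3 -m creep '[[[0,0,1],[0,0,0]],[[0,0,1],[0,0,0]],[[0,0,0],[0,0,0]]]'
python3 -m creep '[[[0,0,1],[0,0,0]],[[0,0,0],[0,0,0]]]'
```

```text
clock: 25.5
eef_pos: [0.4944, 0.4263, 0.0037]
tool_rot: [0.727, -0.687, 0.002, 0.001]
ft_force: [0.1, 0.2, -1.7]
grip_width: 0.0168
grasp_force: 59.1
clock: 25.88
eef_pos: [0.4942, 0.4261, 0.0015]
tool_rot: [0.727, -0.687, 0.002, 0.002]
ft_force: [0.3, -0.0, -2.1]
grip_width: 0.017
grasp_force: 59.1
clock: 26.12
eef_pos: [0.4943, 0.4262, 0.0007]
tool_rot: [0.727, -0.687, 0.002, 0.001]
ft_force: [0.2, 1.0, 0.2]
grip_width: 0.0168
grasp_force: 59.4
```

Contact is made. I'll release, rise and check.

```bash
python3 -m creep '[[[0,0,0.5],[0,0,0]],[[0,0,0],[0,0,0]],[[0,0,0],[0,0,0]],[[0,0,0],[0,0,0]],[[0,0,-8],[0,0,0]],[[0,0,-25],[0,0,0]],[[0,0,-40],[0,0,0]],[[0,0,-40],[0,0,0]],[[-20,0,-30],[0,0,0]],[[-20,0,-10],[0,0,0]],[[0,0,0],[0,0,0]],[[0,0,0],[0,0,0]]]' 50
python3 - <<'E'
from h import *
np.set_printoptions(precision=3,suppress=True)
t=cam('top');p=cam('scene')
cv2.imwrite('pics/f.png',np.hstack([cv2.resize(p['image'][120:440,130:510],(400,337)),cv2.resize(t['image'][120:330,200:520],(400,262))[:, :] if 0 else cv2.copyMakeBorder(cv2.resize(t['image'][120:330,260-60:520],(400,262)),0,75,0,0,0)]))
for n in('lemon','tomato','lip','bow','handle','carrot_1','potato_1'):
    for r in vision.place_of(t,n)[:2]: print(n,r['score'],atz(t,r['position'],0 if n in('lemon','tomato') else .004),depth(t,r['position']))
E
python3 b.py
```

```text
clock: 27.62
eef_pos: [0.4915, 0.4659, 0.1519]
tool_rot: [0.727, -0.687, 0.002, 0.003]
ft_force: [-0.5, -0.6, -0.4]
grip_width: 0.05
grasp_force: 0.0
lemon 0.96 [0.686 0.21  0.   ] [0.673 0.211 0.051]
tomato 0.97 [0.685 0.13  0.   ] [0.675 0.135 0.044]
lip 0.97 [0.505 0.19  0.004] [0.506 0.19  0.   ]
lip 0.62 [ 0.518 -0.022  0.004] [ 0.518 -0.023  0.001]
bow 0.58 [0.517 0.308 0.004] [0.517 0.308 0.004]
handle 0.84 [0.495 0.431 0.004] [0.433 0.345 0.628]
handle 0.56 [0.52  0.027 0.004] [0.518 0.029 0.016]
carrot_1 0.61 [0.524 0.03  0.004] [0.523 0.031 0.008]
carrot_1 0.57 [0.462 0.047 0.004] [0.462 0.047 0.006]
potato_1 0.62 [0.497 0.025 0.004] [0.495 0.029 0.024]
potato_1 0.54 [0.526 0.055 0.004] [0.523 0.058 0.026]
tray 6168 ((0.5189814567565918, -0.019867539405822754), (0.1514473557472229, 0.23586724698543549), 3.2270970344543457) [-0.0009  0.0041  0.0223]
scoop 2950 ((0.5019168257713318, 0.2817663550376892), (0.0920543223619461, 0.1774943619966507), 3.4161858558654785)
bow 246 ((0.5025815367698669, 0.2965729832649231), (0.08709459751844406, 0.014025166630744934), 3.3287851810455322) [0.5008 0.2963 0.115 ]
lemon 0.95 [0.6803 0.2034 0.    ]
tomato 0.86 [0.6842 0.1257 0.    ]
```

View pics/f.png

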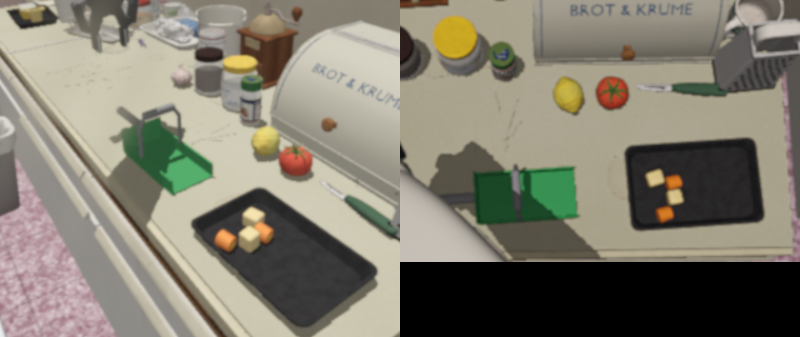

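The final view shows all four chunks in the tray, which has not moved. The empty scoop lies flat and clear of it at (525,195) in the right half, and the lemon and tomato are where they were.

```bash
python3 -c "
from workcell import workorder
print(workorder.job_done())"
```

```text
the job is handed in; nothing more can be done
None
```

The job is handed in at about 28 s of the 61 s allowed: all four chunks are in the unmoved baking tray, the empty scoop lies flat and clear of it, and the lemon and tomato are undisturbed; the first grasp closed on air (the real fingertips sit about 30 mm behind the reported TCP) and was redone.

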